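# Fit the service panel over its quarter-turn fastener and hold it down

### The arm

A 6-joint arm with a two-finger parallel gripper is mounted at the origin on the work surface. World frame = base frame: x ahead of the robot, y to its left, z up, the work surface at z = 0. Lengths are in m, angles in rad, forces in N, time in s.
With the tool pointing down it reaches from about 0.275 to 0.75 m from the base axis. Payload 10.2 kg.
Tool frame: the origin (TCP) lies on the front face of the gripper's body, between the roots of the fingers; the fingertips stand 73 mm ahead of it and the grasp point (between the pads) lies 54 mm ahead of it; z points along the fingers, y is the line along which they close (so a half turn about z gives the same grasp; the last joint's range is limited). The gripper opens to 85 mm and grips with 20 to 120 N. Pads are 22 mm wide; open, the fingers measure 114 mm over their backs; the gripper's body (76 mm by 85 mm) begins 54 mm behind the grasp point. The pads swing forward as they close: fully open they stand 13 mm farther back than shut.
Start: joints at [-1.329, 0.313, 1.498, -0, 1.331, -0.223], TCP at [0.235, -0.469, 0.304] pointing down, gripper open.
Joint ranges: [-2.94, 2.94], [-0.97, 2.17], [0.19, 2.56], [-1.23, 4.37], [0.02, 3.11], [-2.88, 2.88]. Speed limits (rad/s): [2.39, 2.39, 3.01, 3.14, 3.14, 3.14].

### API

Orientations are given as a unit quaternion [w, x, y, z].
In Python, from rig import monitor, snapshot, get_calibration, ctrl gives the robot as it stands.
- The arm moves only by the tool carry_out, never from a script. Its argument "commands" is a list of rows, each an object with "gripper": the opening, from 0 (shut) to 1 (fully open); "slide": the shift along the world's x, y, z as a fraction of full scale, a list of three; "rotation": the turn, a rotation vector about the world's x, y, z as a fraction of full scale, a list of three. In form: [{"gripper": gripper, "slide": [tx, ty, tz], "rotation": [ax, ay, az]}, ...]. A call has exactly 8 rows; each row shifts and turns the commanded pose from where the row before left it; what a row does not reach is not made up. Full scale, the value 1, is 0.04 m for a shift and 6 degrees for a turn. A row lasts 1/12 s, in which the tool goes at most 41.7 mm and 7.16 degrees, less where a joint would pass 70% of its speed; a pose out of reach is approached as far as the arm can. A call with a number of a shift or a turn outside -1 to 1 is refused whole. A call with a gripper value outside its range is refused whole. The fingers move at their own pace and stop on an object; "squeeze" is the grip in N (left out, the last holds). Time passes only in rows, so rows that do not move let the fingers close, or fill a call up. It gives the time, the measured TCP pose, the force, the opening and the grip force at its end, in the units of the state.
- monitor.sense(): the state, without advancing time (a new reading comes with each control period).
- snapshot(name): name is "scene" or "top" or "wrist"; returns the picture (480x640x3 uint8, blue, green, red); there is no depth.
- get_calibration(name): a dict with "fx", "fy", "cx", "cy" (pixels), "R" (3x3) and "t" (3): a world point X has camera coordinates R X + t. Camera axes: x right, y down, z forward; pixel columns grow to the right and rows downward; lengths in m; the calibration is good to about 2 mm. A picture is of the moment at which its call begins: read the wrist's pose just before it. get_calibration takes no time and is no camera call; for the wrist camera it gives the pose at the moment of the call.
- ctrl.close_job(): hands the job in; it is judged then, once.
The state is a dict: "t": time; "q": joint angles; "joint_velocities": joint speeds; "joint_efforts": joint torques, N m; "ee_pos": TCP position; "ee_rot": TCP orientation; "force": force on the tool from outside, world axes, zero at the start; "wrist_torque": the same for the moment, N m; "opening": opening from 0.0 (shut) to 1.0 (fully open); "finger_force": force on a finger pad.
Only numpy, scipy, OpenCV 4.12 (cv2) and the standard library are available. Lean on these libraries where they do the work, as an engineer would, in place of code of your own. Each camera call takes 0.05 s, during which the arm holds its last target. There are 200 camera calls.

### The job

Turn the quarter-turn fastener in the open wooden controller box until its cross-bar lines up with the slot of the service panel as it will lie in the box, that is, straight across the box, parallel to its short sides. Then set the loose wooden panel into the recess of the box, handle side up, with the bar coming up through the slot, and press it down against the sprung gasket until its top is flush with the box's rim. Finish while still holding it pressed down there, and leave the other things on the bench alone.

Things in the scene. Friction and masses are not known exactly. Their poses are not given: they have to be found in the camera images.
- recess (a point): Centre of the recess in the box's top, level with its rim. x runs along the box's long side towards the end with the fastener, y across it, z up. The recess is 178 x 118 mm (4 mm of room all round the panel), 10 mm deep to a ledge 14 mm wide; inside the ledge the box is open to its floor. The fastener stands 50 mm from the centre towards +x.
- fastener (a joint): Angle (rad) of the fastener about its upright axis, growing counter-clockwise seen from above. At 0 the bar lies straight across the box (along the recess's y), in line with the panel's slot. Starts between 0.8 and 1.5: turn it clockwise to 0. Stops at -0.35 and 1.75, none at 0. Light friction (0.06 N m); it stays where it is left.
- fastener_bar (a point): Centre of the fastener's steel cross-bar: 38 mm long (its y), 12 mm thick (its x), 24 mm high, on a thin upright post. It turns with the bar. The bar's top is 12 mm above this point and 28 mm above the box's rim; its underside is 4 mm above the rim.
- gasket (a joint): How far (m) the black rubber gasket ring (172 x 112 mm, 10 mm wide, on the ledge) is pressed down. At 0 its top is 4 mm below the rim and a panel lying on it stands 6 mm proud; at 0.006 the panel rests on the ledge, flush. Sprung: about 4.5 N to start, 9 N to go fully down (the panel weighs only 2 N); it pushes the panel back up when released.
- box: The controller box, fixed on the bench: open-topped, wooden, 206 x 146 mm, 58 mm high, with a ledge, gasket and fastener inside and a small circuit board on its floor. Origin: the centre of its underside; axes as for the recess.
- panel: The loose service panel, a brown wooden plate 170 x 110 x 10 mm, about 0.22 kg, lying flat on the bench with the handle up. Origin: the centre of the plate's underside. x runs along the plate towards the end with the slot, y across it, z up out of the handle side.
- panel_grip (a point): Centre of the panel's handle, a pale wooden bar standing in the middle of the plate: 50 mm long (panel x), 16 mm thick (panel y), 36 mm high. The point is 28 mm above the plate's underside, 18 mm above the plate's top and 18 mm below the top of the handle.
- panel_slot (a point): Centre of the slot through the panel, at the plate's underside, 50 mm from the panel's centre towards its x: a rectangular hole 46 mm long across the panel (y) and 20 mm wide (x), so the bar passes with 4 mm to spare on each side when in line.
- spool: Bystander: empty grey spool, 64 mm across, 46 mm high, upright. Origin at the centre of its underside. Leave alone.
- jar: Bystander: closed clear jar, 56 mm across, 70 mm high. Origin at the centre of its underside. Leave alone.
- carton: Bystander: small cardboard carton 70 x 100 x 45 mm. Origin at the centre of its underside. Leave alone.
- camera: Bystander: small white camera 50 x 75 x 45 mm, lens upward. Origin at the centre of its underside. Leave alone.
Mind the look-alikes: they are no part of the job. What is shaped like the panel but orange is not meant.

How it is judged:
By the outcome, as a careful person would: the job done as asked, in the order asked, and still so for the second after the job is handed in, while the arm keeps its last pose, push and grip.
It also fails if it takes over 51 s, if anything falls off the work surface, if the arm or the gripper's body presses on something with over 40 N, if the wrist force passes 120 N, or if a joint passes its speed limit or range.

## Working session

There is one attempt and no reset: what is moved stays moved. The work goes in short steps, Python scripts to look and compute and a tool call to move; the robot and the scene stay as the last step left them, time stands still between calls to the robot, and variables do not carry over. Pictures are saved under pics/ and viewed, at most 10 in all, crops included, and the job is handed in when it is done.

Besides the shell and the picture viewer there is one more tool, called after "Request:" as name([rows], argument=value, ...), one row to a line, values as JSON. carry_out: Moves the arm, as the interface text tells. Its arguments: {"type":"object","properties":{"commands":{"type":"array"},"squeeze":{"type":"number"}},"required":["commands"]}

```bash
mkdir -p pics
python3 - <<'E'
from rig import monitor, snapshot, get_calibration
import cv2
for n in("top","scene"):
    cv2.imwrite(f"pics/{n}1.png",snapshot(n)); c=get_calibration(n); print(n,c)
print(monitor.sense())
E
```

```text
top {'fx': 502.7150106993355, 'fy': 502.7150106993355, 'cx': 321.3674969967237, 'cy': 237.1036774845416, 'R': array([[ 0.00522772, -0.99972666,  0.02278781],
       [-0.99818707, -0.00658336, -0.05982667],
       [ 0.05996034, -0.02243374, -0.99794864]]), 't': array([-0.0368252 ,  0.53530005,  1.29021543])}
scene {'fx': 608.4321790148555, 'fy': 608.4321790148555, 'cx': 325.36372356425676, 'cy': 242.0674532682104, 'R': array([[ 0.82494907,  0.565193  , -0.00398712],
       [ 0.48664245, -0.71385011, -0.5035843 ],
       [-0.28746852,  0.4134911 , -0.86393689]]), 't': array([-0.44374781, -0.25180607,  1.65280446])}
{'t': 0.1, 'q': array([-1.32940960e+00,  3.13382725e-01,  1.49834840e+00,  1.41742096e-05,
        1.33099289e+00, -2.23397597e-01]), 'joint_velocities': array([-0.00011174, -0.00168422, -0.00122293, -0.00016964,  0.00043618,
        0.00137487]), 'joint_efforts': array([ 4.02022575e-03, -4.12893927e+01, -2.60141730e+01, -1.34789407e-04,
        2.98860774e-03,  1.78836871e-05]), 'ee_pos': array([ 0.23527828, -0.4691685 ,  0.30340283]), 'ee_rot': array([-5.65718446e-04,  9.73118483e-01,  2.30304359e-01,  1.79510101e-06]), 'force': array([-0.41976286,  0.3403858 ,  0.65155765]), 'wrist_torque': array([-0.02250611,  0.04196353,  0.02520087]), 'finger_force': 0.0, 'opening': 1.0012358776170547}
```

View pics/top1.png

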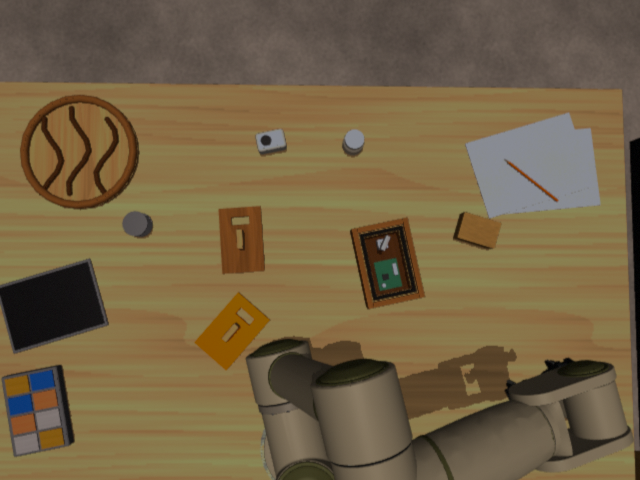

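View pics/scene1.png

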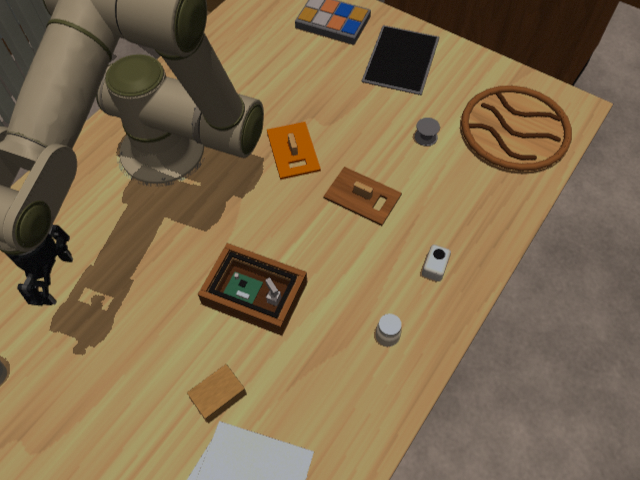

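The top view shows two candidates for the panel: the brown plate at (241,240), slot end up, and the orange plate at (232,330), which is the decoy. The carton at (478,231) is only a block. I choose the brown one. The box is at (387,263) with its fastener at about (384,243). Next I check both in a close crop.

Run:
```python
import cv2
a=cv2.imread("pics/top1.png")
p=cv2.resize(a[200:280,210:275],None,fx=7,fy=7,interpolation=cv2.INTER_CUBIC)[:560]
b=cv2.resize(a[210:312,345:430],None,fx=5.49,fy=5.49,interpolation=cv2.INTER_CUBIC)[:560]
b=b[:, :344] if 0 else b
h=cv2.hconcat([cv2.resize(p,(370,455)),cv2.resize(b,(379,455))])
cv2.imwrite("pics/crop1.png",cv2.convertScaleAbs(h,alpha=1.4)); print(h.shape)
```

```text
(455, 749, 3)
```

View pics/crop1.png

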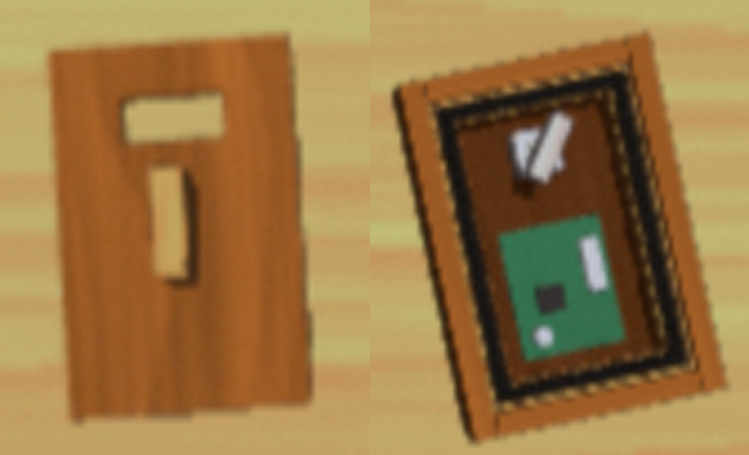

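The left crop shows the brown wooden panel with a pale handle and the slot at the upper end, corners (50,50), (290,36), (311,404), (73,420). The right crop shows the box rim with corners (400,88), (648,36), (724,388), (473,440), and the bar running from (565,117) to (537,178).

```bash
cat > h.py <<'E'
import numpy as np
from rig import get_calibration
def world(px,z,c):
    px=np.atleast_2d(px).astype(float)
    d=np.c_[(px[:,0]-c['cx'])/c['fx'],(px[:,1]-c['cy'])/c['fy'],np.ones(len(px))]@c['R']
    o=-c['R'].T@c['t']; return o+d*((z-o[2])/d[:,2])[:,None]
def proj(X,c):
    p=np.atleast_2d(X)@c['R'].T+c['t']; return np.c_[c['fx']*p[:,0]/p[:,2]+c['cx'],c['fy']*p[:,1]/p[:,2]+c['cy']]
def fit(W,M): # rigid 2d
    a=W[:,:2]@[1,1j]; b=np.array(M)@[1,1j]; s=((a-a.mean())*np.conj(b-b.mean())).sum(); th=np.angle(s)
    t=a.mean()-np.exp(1j*th)*b.mean(); return t.real,t.imag,th,abs(a-t-np.exp(1j*th)*b)
E
python3 - <<'E'
from h import *
c=get_calibration("top")
P=np.array([(50,50),(290,36),(311,404),(73,420)])/5.69+[210,200]
B=(np.array([(400,88),(648,36),(724,388),(473,440)])-[370,0])/4.46+[345,210]
F=(np.array([(565,117),(537,178)])-[370,0])/4.46+[345,210]
r=lambda a,b:[(a/2,b/2),(a/2,-b/2),(-a/2,-b/2),(-a/2,b/2)]
print("panel",fit(world(P,.01,c),r(.17,.11)))
x,y,t,e=fit(world(B,.058,c),r(.206,.146)); print("box",x,y,t,e)
f=world(F,.086,c)[:,:2]; v=(f[0]-f[1])@[1,1j]*np.exp(-1j*t)
print("bar",f.mean(0),abs(v),"ang",np.angle(v)-np.pi/2, "expected",x+.05*np.cos(t),y+.05*np.sin(t))
c=get_calibration("wrist");print(-c['R'].T@c['t'],c['R'])
E
```

```text
panel (np.float64(0.5273492418093213), np.float64(0.17315867679038227), np.float64(0.07259245280565696), array([7.05273255e-05, 6.59459492e-04, 8.24802397e-04, 1.04606758e-03]))
box 0.46838416477908307 -0.20051695284954013 0.20797524209951398 [0.00239341 0.00159101 0.00178919 0.00203636]
bar [ 0.51764685 -0.1905755 ] 0.03728992997704715 ang -2.210778871858123 expected 0.5173067143028844 -0.190192992945937
[ 0.2978842  -0.43846235  0.37557509] [[ 0.44780755 -0.89412733 -0.00217186]
 [-0.85744035 -0.43011968  0.28247673]
 [-0.25350432 -0.12463297 -0.95927169]]
```

Request:
carry_out([
  {"gripper":0.6,"slide":[0.44,0.436,-0.13],"rotation":[0,0,-0.535]},
  {"gripper":0.6,"slide":[0.44,0.436,-0.13],"rotation":[0,0,-0.535]},
  {"gripper":0.6,"slide":[0.44,0.436,-0.13],"rotation":[0,0,-0.535]},
  {"gripper":0.6,"slide":[0.44,0.436,-0.13],"rotation":[0,0,-0.535]},
  {"gripper":0.6,"slide":[0.44,0.436,-0.13],"rotation":[0,0,-0.535]},
  {"gripper":0.6,"slide":[0.44,0.436,-0.13],"rotation":[0,0,-0.535]},
  {"gripper":0.6,"slide":[0.44,0.436,-0.13],"rotation":[0,0,-0.535]},
  {"gripper":0.6,"slide":[0.44,0.436,-0.13],"rotation":[0,0,-0.535]},
])

```text
t: 0.77
ee_pos: [0.3768, -0.3287, 0.2618]
ee_rot: [-0.0, 1.0, 0.007, -0.0]
force: [-0.3, -0.3, -0.1]
opening: 0.601
finger_force: 0.0
```

Request:
carry_out([
  {"gripper":0.6,"slide":[0.44,0.436,-0.13],"rotation":[0,0,-0.535]},
  {"gripper":0.6,"slide":[0.44,0.436,-0.13],"rotation":[0,0,-0.535]},
  {"gripper":0.6,"slide":[0.44,0.436,-0.13],"rotation":[0,0,-0.535]},
  {"gripper":0.6,"slide":[0.44,0.436,-0.13],"rotation":[0,0,-0.535]},
  {"gripper":0.6,"slide":[0.44,0.436,-0.13],"rotation":[0,0,-0.535]},
  {"gripper":0.6,"slide":[0.44,0.436,-0.13],"rotation":[0,0,-0.535]},
  {"gripper":0.6,"slide":[0.44,0.436,-0.13],"rotation":[0,0,-0.535]},
  {"gripper":0.6,"slide":[0.44,0.436,-0.13],"rotation":[0,0,-0.535]},
])

```text
t: 1.43
ee_pos: [0.5176, -0.1892, 0.2201]
ee_rot: [-0.0, 0.977, -0.215, -0.0]
force: [0.2, -0.1, 0.5]
opening: 0.606
finger_force: 0.0
```

Run:
```python
from h import *
from rig import monitor,snapshot
import cv2,json
c=get_calibration("wrist");a=snapshot("wrist");cv2.imwrite("pics/w1.png",a);json.dump({k:np.asarray(v).tolist() for k,v in c.items()},open("w1.json","w"))
s=monitor.sense();print(s['t'],s['ee_pos'],s['ee_rot'],s['q'],s['opening']);q=s['ee_rot'];print("yang",2*np.arctan2(q[2],q[1])-np.pi/2)
```

```text
1.4833 [ 0.51936745 -0.18638485  0.21910009] [-1.00044434e-03  9.76363691e-01 -2.16131039e-01 -5.61828581e-04] [-0.55742393  0.45003417  1.53215285  0.00164879  1.16113209  1.44841487] 0.6023075426486302
yang -2.0064968198375177
```

View pics/w1.png

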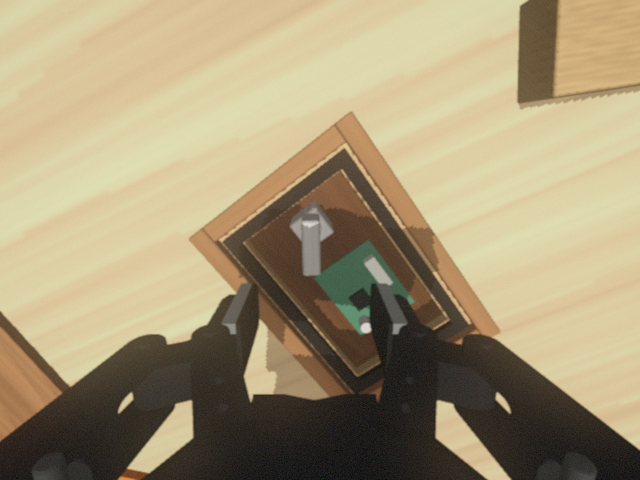

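The wrist view shows the bar's top from about (310,220) to (312,275), nearly upright in the image, so it is already across the fingers. Box rim corners are at (350,113), (191,238) and (498,331).

Run:
```python
from h import *
import json,cv2
c={k:np.array(v) for k,v in json.load(open("w1.json")).items()}
B=world([(191,238),(350,113),(498,331)],.058,c)
h,w=.103,.073
for M in ([(h,w),(h,-w),(-h,-w)],):
    x,y,t,e=fit(B,M);print(x,y,t,e, "fast",x+.05*np.cos(t),y+.05*np.sin(t))
f=world([(311,221),(312,275)],.086,c);d=f[0]-f[1];print(f.mean(0),np.linalg.norm(d),np.arctan2(d[1],d[0]))
a=cv2.imread("pics/w1.png")[180:300,250:410];cv2.imwrite("pics/w1c.png",cv2.resize(a,None,fx=5,fy=5,interpolation=2))
```

```text
0.4705055452900501 -0.20014357781435657 0.2074816410788736 [0.00221976 0.0013798  0.00135367] fast 0.519433184770997 -0.18984376738782507
[ 0.51951999 -0.19036554  0.086     ] 0.03700861718987939 -0.4192833124418994
```

View pics/w1c.png

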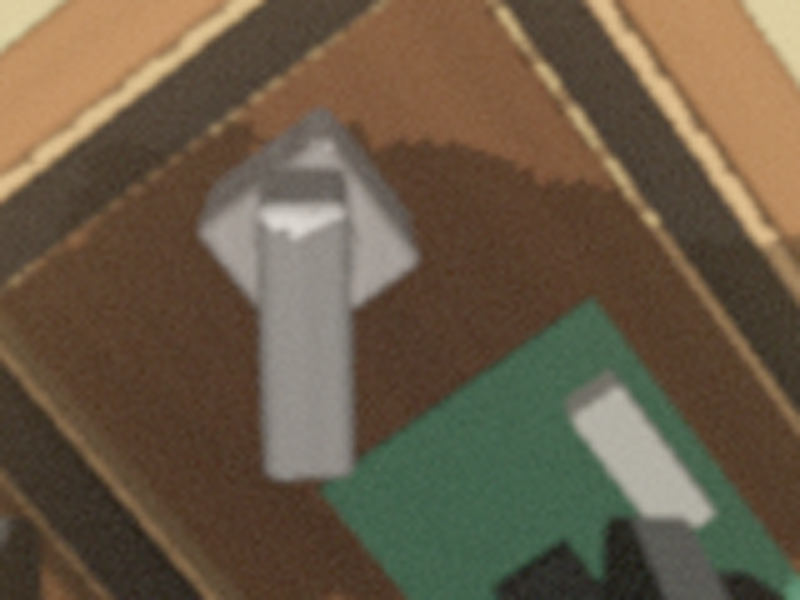

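The bar's top face spans crop (262,205)–(354,478), centred at pixel (311,248), at about 0.944 rad from the target. The gripper is aligned with it, so I descend and close.

Request:
carry_out([
  {"gripper":0.6,"slide":[0.0,-0.09,-0.5],"rotation":[0,0,0]},
  {"gripper":0.6,"slide":[0,0,-0.5],"rotation":[0,0,0]},
  {"gripper":0.6,"slide":[0,0,-0.5],"rotation":[0,0,0]},
  {"gripper":0.6,"slide":[0,0,-0.4],"rotation":[0,0,0]},
  {"gripper":0.6,"slide":[0,0,-0.1],"rotation":[0,0,0]},
  {"gripper":0.6,"slide":[0,0,0],"rotation":[0,0,0]},
  {"gripper":0.6,"slide":[0,0,0],"rotation":[0,0,0]},
  {"gripper":0.6,"slide":[0,0,0],"rotation":[0,0,0]},
])

```text
t: 2.15
ee_pos: [0.5173, -0.1941, 0.1418]
ee_rot: [0.0, 0.977, -0.214, 0.001]
force: [-0.0, 0.1, 0.4]
opening: 0.6
finger_force: 0.0
```

Request:
carry_out([
  {"gripper":0.4,"slide":[0,0,0],"rotation":[0,0,0]},
  {"gripper":0.2,"slide":[0,0,0],"rotation":[0,0,0]},
  {"gripper":0.1,"slide":[0,0,0],"rotation":[0,0,0]},
  {"gripper":0,"slide":[0,0,0],"rotation":[0,0,0]},
  {"gripper":0,"slide":[0,0,0],"rotation":[0,0,0]},
  {"gripper":0,"slide":[0,0,0],"rotation":[0,0,0]},
  {"gripper":0,"slide":[0,0,0],"rotation":[0,0,0]},
  {"gripper":0,"slide":[0,0,0],"rotation":[0,0,0]},
], squeeze=30)

```text
t: 2.82
ee_pos: [0.5192, -0.1893, 0.1419]
ee_rot: [-0.004, 0.977, -0.214, 0.002]
force: [15.8, 30.7, 8.7]
opening: 0.131
finger_force: 33.9
```

```bash
cat >> h.py <<'E'
def st():
    from rig import monitor
    s=monitor.sense();q=s['ee_rot'];print(s['t'],s['ee_pos'].round(4),"yang",(2*np.arctan2(q[2],q[1])-np.pi/2).round(4),q.round(4),"F",s['force'].round(2),"M",s['wrist_torque'].round(2),"op",round(s['opening'],3),s['finger_force'])
E
python3 -c "import h;h.st()"
```

```text
2.8167 [ 0.5192 -0.1893  0.1419] yang -2.0023 [-0.0043  0.9768 -0.2141  0.0021] F [15.75 30.68  8.66] M [ 4.88 -2.48  0.11] op 0.131 33.871400356292725
```

Request:
carry_out([
  {"gripper":0,"slide":[0.03,0.055,0],"rotation":[0,0,0]},
  {"gripper":0,"slide":[0.03,0.055,0],"rotation":[0,0,0]},
  {"gripper":0,"slide":[0,0,0],"rotation":[0,0,-0.5]},
  {"gripper":0,"slide":[0,0,0],"rotation":[0,0,-0.8]},
  {"gripper":0,"slide":[0,0,0],"rotation":[0,0,-0.8]},
  {"gripper":0,"slide":[0,0,0],"rotation":[0,0,-0.8]},
  {"gripper":0,"slide":[0,0,0],"rotation":[0,0,-0.8]},
  {"gripper":0,"slide":[0,0,0],"rotation":[0,0,-0.8]},
])

```text
t: 3.48
ee_pos: [0.5203, -0.1877, 0.1419]
ee_rot: [-0.002, 0.899, -0.438, 0.001]
force: [5.6, 13.5, 8.0]
opening: 0.13
finger_force: 34.4
```

Request:
carry_out([
  {"gripper":0,"slide":[0,0,0],"rotation":[0,0,-0.8]},
  {"gripper":0,"slide":[0,0,0],"rotation":[0,0,-0.8]},
  {"gripper":0,"slide":[0,0,0],"rotation":[0,0,-0.8]},
  {"gripper":0,"slide":[0,0,0],"rotation":[0,0,-0.8]},
  {"gripper":0,"slide":[0,0,0],"rotation":[0,0,-0.8]},
  {"gripper":0,"slide":[0,0,0],"rotation":[0,0,-0.4]},
  {"gripper":0,"slide":[0,0,0],"rotation":[0,0,0]},
  {"gripper":0,"slide":[0,0,0],"rotation":[0,0,0]},
])

```text
t: 4.15
ee_pos: [0.5209, -0.1874, 0.1419]
ee_rot: [-0.003, 0.776, -0.63, 0.001]
force: [9.0, 15.9, 6.3]
opening: 0.13
finger_force: 34.1
```

```bash
python3 -c "import h;h.st()"
```

```text
4.15 [ 0.5209 -0.1874  0.1419] yang -2.9348 [-0.0026  0.7763 -0.6303  0.0009] F [ 9.   15.92  6.28] M [ 2.44 -1.36 -0.  ] op 0.13 34.11860704421997
```

Request:
carry_out([
  {"gripper":0.4,"slide":[0,0,0],"rotation":[0,0,0]},
  {"gripper":0.6,"slide":[0,0,0],"rotation":[0,0,0]},
  {"gripper":0.6,"slide":[0,0,0],"rotation":[0,0,0]},
  {"gripper":0.6,"slide":[0,0,0.3],"rotation":[0,0,0]},
  {"gripper":0.6,"slide":[0,0,0.8],"rotation":[0,0,0]},
  {"gripper":0.6,"slide":[0,0,0.8],"rotation":[0,0,0]},
  {"gripper":0.6,"slide":[0,0,0.3],"rotation":[0,0,0]},
  {"gripper":0.6,"slide":[0,0,0],"rotation":[0,0,0]},
])

```text
t: 4.82
ee_pos: [0.52, -0.1902, 0.232]
ee_rot: [-0.0, 0.776, -0.63, 0.003]
force: [0.8, -0.3, 0.0]
opening: 0.597
finger_force: 0.0
```

Run:
```python
from h import *
from rig import snapshot
import cv2,json
c=get_calibration("wrist");a=snapshot("wrist");cv2.imwrite("pics/w2.png",a);json.dump({k:np.asarray(v).tolist() for k,v in c.items()},open("w2.json","w"))
st(); print(proj([[.5195,-.19,.086],[.4705,-.2,.058]],c))
cv2.imwrite("pics/w2s.png",a[60:420])
```

```text
4.8667 [ 0.5195 -0.1899  0.2298] yang -2.9347 [-1.000e-04  7.763e-01 -6.303e-01  1.300e-03] F [-0.03  1.14  0.17] M [ 0.05 -0.01  0.03] op 0.6 0.0
[[312.69628011 250.44744459]
 [377.93131037 239.31678616]]
```

View pics/w2.png

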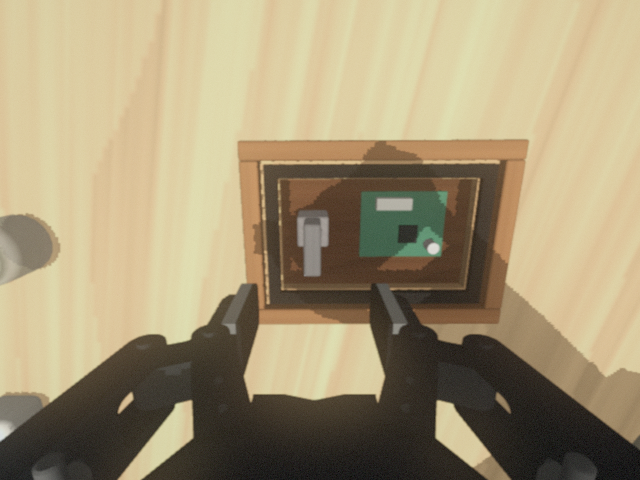

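The bar now runs from (313,222) to (313,276). Box rim corners are at (239,142), (527,140) and (500,323), so the bar looks straight across the box. I check it numerically.

Run:
```python
from h import *
import json
c={k:np.array(v) for k,v in json.load(open("w2.json")).items()}
B=world([(239,142),(527,140),(500,323)],.058,c);print(B.round(4))
h,w=.103,.073
x,y,t,e=fit(B,[(h,-w),(-h,-w),(-h,w)]);print(x,y,t,e,"fast",x+.05*np.cos(t),y+.05*np.sin(t))
f=world([(313,222),(313,276)],.086,c);d=f[1]-f[0];print(f.mean(0),np.linalg.norm(d),np.arctan2(d[1],d[0])-np.pi/2-t)
```

```text
[[ 0.5856 -0.2495  0.058 ]
 [ 0.3863 -0.2926  0.058 ]
 [ 0.3529 -0.1508  0.058 ]]
0.46987338637274906 -0.1998038042292405 0.21720444983145615 [0.00084363 0.00140287 0.00063323] fast 0.5186985717242293 -0.18902877404860507
[ 0.51941457 -0.19061594  0.086     ] 0.039136812360651536 -0.01158172628218923
```

The bar is aligned to within about 0.01 rad. Next, over to the panel.

Request:
carry_out([
  {"gripper":0.6,"slide":[0.012,0.567,0],"rotation":[0,0,0.857]},
  {"gripper":0.6,"slide":[0.012,0.567,0],"rotation":[0,0,0.857]},
  {"gripper":0.6,"slide":[0.012,0.567,0],"rotation":[0,0,0.857]},
  {"gripper":0.6,"slide":[0.012,0.567,0],"rotation":[0,0,0.857]},
  {"gripper":0.6,"slide":[0.012,0.567,0],"rotation":[0,0,0.857]},
  {"gripper":0.6,"slide":[0.012,0.567,0],"rotation":[0,0,0.857]},
  {"gripper":0.6,"slide":[0.012,0.567,0],"rotation":[0,0,0.857]},
  {"gripper":0.6,"slide":[0.012,0.567,0],"rotation":[0,0,0.857]},
])

```text
t: 5.53
ee_pos: [0.5225, -0.007, 0.2272]
ee_rot: [0.0, 0.949, -0.315, -0.001]
force: [0.1, 0.2, -0.5]
opening: 0.601
finger_force: 0.0
```

Request:
carry_out([
  {"gripper":0.6,"slide":[0.012,0.567,0],"rotation":[0,0,0.857]},
  {"gripper":0.6,"slide":[0.012,0.567,0],"rotation":[0,0,0.857]},
  {"gripper":0.6,"slide":[0.012,0.567,0],"rotation":[0,0,0.857]},
  {"gripper":0.6,"slide":[0.012,0.567,0],"rotation":[0,0,0.857]},
  {"gripper":0.6,"slide":[0.012,0.567,0],"rotation":[0,0,0.857]},
  {"gripper":0.6,"slide":[0.012,0.567,0],"rotation":[0,0,0.857]},
  {"gripper":0.6,"slide":[0.012,0.567,0],"rotation":[0,0,0.857]},
  {"gripper":0.6,"slide":[0.012,0.567,0],"rotation":[0,0,0.857]},
])

```text
t: 6.2
ee_pos: [0.5265, 0.1743, 0.227]
ee_rot: [0.0, 0.999, 0.038, -0.001]
force: [0.2, -0.1, -0.5]
opening: 0.6
finger_force: 0.0
```

Request:
carry_out([
  {"gripper":0.6,"slide":[0,0,0],"rotation":[0,0,0]},
  {"gripper":0.6,"slide":[0,0,0],"rotation":[0,0,0]},
  {"gripper":0.6,"slide":[0,0,0],"rotation":[0,0,0]},
  {"gripper":0.6,"slide":[0,0,0],"rotation":[0,0,0]},
  {"gripper":0.6,"slide":[0,0,0],"rotation":[0,0,0]},
  {"gripper":0.6,"slide":[0,0,0],"rotation":[0,0,0]},
  {"gripper":0.6,"slide":[0,0,0],"rotation":[0,0,0]},
  {"gripper":0.6,"slide":[0,0,0],"rotation":[0,0,0]},
])

```text
t: 6.87
ee_pos: [0.5271, 0.1731, 0.2287]
ee_rot: [0.0, 0.999, 0.036, 0.0]
force: [-0.0, 0.8, -0.3]
opening: 0.601
finger_force: 0.0
```

Run:
```python
from h import *
from rig import snapshot
import cv2,json
c=get_calibration("wrist");a=snapshot("wrist");cv2.imwrite("pics/w3.png",a);json.dump({k:np.asarray(v).tolist() for k,v in c.items()},open("w3.json","w"))
st(); print(proj([[.5273,.1732,.046]],c))
```

```text
6.9167 [0.527  0.1732 0.2287] yang -1.4989 [-0.000e+00  9.994e-01  3.590e-02  1.000e-04] F [-1.21 -0.75 -0.27] M [-0.    0.01 -0.  ] op 0.603 0.0
[[312.54675478 230.8828018 ]]
```

View pics/w3.png

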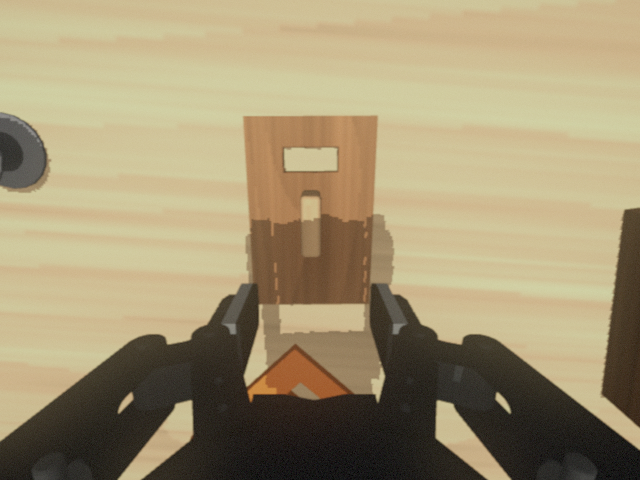

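The wrist view shows the brown panel with corners (244,116), (378,116), (368,304), (259,304). The handle top is centred at about (311,227), and the orange plate is at the bottom edge, (300,380).

Run:
```python
from h import *
import json
c={k:np.array(v) for k,v in json.load(open("w3.json")).items()}
h,w=.085,.055
print(fit(world([(244,116),(378,116),(368,304),(259,304)],.01,c),[(h,w),(h,-w),(-h,-w),(-h,w)]))
f=world([(311,196),(311,257)],.046,c);print(f,f.mean(0))
```

```text
(np.float64(0.5296762318538162), np.float64(0.17372262332803118), np.float64(0.07956533248867008), array([0.00094674, 0.00031166, 0.00227572, 0.00267167]))
[[0.55491937 0.17632923 0.046     ]
 [0.50532979 0.17291427 0.046     ]] [0.53012458 0.17462175 0.046     ]
```

Request:
carry_out([
  {"gripper":0.6,"slide":[0.05,0.02,-0.5],"rotation":[0,0,0]},
  {"gripper":0.6,"slide":[0,0,-0.7],"rotation":[0,0,0]},
  {"gripper":0.6,"slide":[0,0,-0.7],"rotation":[0,0,0]},
  {"gripper":0.6,"slide":[0,0,-0.7],"rotation":[0,0,0]},
  {"gripper":0.6,"slide":[0,0,-0.5],"rotation":[0,0,0]},
  {"gripper":0.6,"slide":[0,0,-0.3],"rotation":[0,0,0]},
  {"gripper":0.6,"slide":[0,0,-0.07],"rotation":[0,0,0]},
  {"gripper":0.6,"slide":[0,0,0],"rotation":[0,0,0]},
])

```text
t: 7.58
ee_pos: [0.5291, 0.1742, 0.0899]
ee_rot: [-0.0, 0.999, 0.036, -0.0]
force: [0.7, -0.9, 0.5]
opening: 0.602
finger_force: 0.0
```

Request:
carry_out([
  {"gripper":0.5,"slide":[0,0,0],"rotation":[0,0,0]},
  {"gripper":0.35,"slide":[0,0,0],"rotation":[0,0,0]},
  {"gripper":0.25,"slide":[0,0,0],"rotation":[0,0,0]},
  {"gripper":0.15,"slide":[0,0,0],"rotation":[0,0,0]},
  {"gripper":0,"slide":[0,0,0],"rotation":[0,0,0]},
  {"gripper":0,"slide":[0,0,0],"rotation":[0,0,0]},
  {"gripper":0,"slide":[0,0,0],"rotation":[0,0,0]},
  {"gripper":0,"slide":[0,0,0],"rotation":[0,0,0]},
], squeeze=80)

```text
t: 8.25
ee_pos: [0.5295, 0.1744, 0.0911]
ee_rot: [-0.0, 0.999, 0.036, 0.001]
force: [-1.2, 0.5, 5.9]
opening: 0.174
finger_force: 78.8
```

```bash
python3 -c "import h;h.st()"
```

```text
8.25 [0.5295 0.1744 0.0911] yang -1.4984 [-1.000e-04  9.993e-01  3.620e-02  1.000e-03] F [-1.16  0.51  5.92] M [0.09 0.24 0.03] op 0.174 78.81897926330566
```

Request:
carry_out([
  {"gripper":0,"slide":[0,0,0.3],"rotation":[0,0,0]},
  {"gripper":0,"slide":[0,0,0.6],"rotation":[0,0,0]},
  {"gripper":0,"slide":[0,0,0.8],"rotation":[0,0,0]},
  {"gripper":0,"slide":[0,0,0.8],"rotation":[0,0,0]},
  {"gripper":0,"slide":[0,0,0.6],"rotation":[0,0,0]},
  {"gripper":0,"slide":[0,0,0.4],"rotation":[0,0,0]},
  {"gripper":0,"slide":[-0.037,-0.2335,0],"rotation":[0,0,0.033]},
  {"gripper":0,"slide":[-0.074,-0.4675,0],"rotation":[0,0,0.066]},
])

```text
t: 8.92
ee_pos: [0.5242, 0.1465, 0.2304]
ee_rot: [-0.0, 0.999, 0.043, 0.001]
force: [0.4, -0.9, -2.9]
opening: 0.172
finger_force: 78.1
```

Request:
carry_out([
  {"gripper":0,"slide":[-0.074,-0.4675,0],"rotation":[0,0,0.066]},
  {"gripper":0,"slide":[-0.074,-0.4675,0],"rotation":[0,0,0.066]},
  {"gripper":0,"slide":[-0.074,-0.4675,0],"rotation":[0,0,0.066]},
  {"gripper":0,"slide":[-0.074,-0.4675,0],"rotation":[0,0,0.066]},
  {"gripper":0,"slide":[-0.074,-0.4675,0],"rotation":[0,0,0.066]},
  {"gripper":0,"slide":[-0.074,-0.4675,0],"rotation":[0,0,0.066]},
  {"gripper":0,"slide":[-0.074,-0.4675,0],"rotation":[0,0,0.066]},
  {"gripper":0,"slide":[-0.074,-0.4675,0],"rotation":[0,0,0.066]},
])

```text
t: 9.58
ee_pos: [0.4998, -0.0047, 0.2289]
ee_rot: [-0.0, 0.998, 0.069, -0.001]
force: [0.2, -0.1, -2.8]
opening: 0.171
finger_force: 78.2
```

Request:
carry_out([
  {"gripper":0,"slide":[-0.074,-0.4675,0],"rotation":[0,0,0.066]},
  {"gripper":0,"slide":[-0.074,-0.4675,0],"rotation":[0,0,0.066]},
  {"gripper":0,"slide":[-0.074,-0.4675,0],"rotation":[0,0,0.066]},
  {"gripper":0,"slide":[-0.074,-0.4675,0],"rotation":[0,0,0.066]},
  {"gripper":0,"slide":[-0.074,-0.4675,0],"rotation":[0,0,0.066]},
  {"gripper":0,"slide":[-0.074,-0.4675,0],"rotation":[0,0,0.066]},
  {"gripper":0,"slide":[-0.074,-0.4675,0],"rotation":[0,0,0.066]},
  {"gripper":0,"slide":[-0.074,-0.4675,0],"rotation":[0,0,0.066]},
])

```text
t: 10.25
ee_pos: [0.476, -0.1541, 0.2289]
ee_rot: [-0.001, 0.995, 0.097, -0.001]
force: [-0.5, 0.4, -2.4]
opening: 0.17
finger_force: 78.2
```

Request:
carry_out([
  {"gripper":0,"slide":[-0.074,-0.4675,0],"rotation":[0,0,0.066]},
  {"gripper":0,"slide":[-0.074,-0.4675,0],"rotation":[0,0,0.066]},
  {"gripper":0,"slide":[-0.037,-0.2335,0],"rotation":[0,0,0.033]},
  {"gripper":0,"slide":[0,0,0],"rotation":[0,0,0]},
  {"gripper":0,"slide":[0,0,0],"rotation":[0,0,0]},
  {"gripper":0,"slide":[0,0,0],"rotation":[0,0,0]},
  {"gripper":0,"slide":[0,0,0],"rotation":[0,0,0]},
  {"gripper":0,"slide":[0,0,0],"rotation":[0,0,0]},
])

```text
t: 10.92
ee_pos: [0.4699, -0.199, 0.2299]
ee_rot: [-0.0, 0.994, 0.106, -0.0]
force: [-0.5, 0.6, -2.1]
opening: 0.173
finger_force: 78.2
```

Run:
```python
from h import *
from rig import snapshot
import cv2,json
c=get_calibration("wrist");a=snapshot("wrist");cv2.imwrite("pics/w4.png",a);json.dump({k:np.asarray(v).tolist() for k,v in c.items()},open("w4.json","w"))
st()
```

```text
10.9667 [ 0.4699 -0.1991  0.2299] yang -1.3593 [-0.      0.9944  0.1055 -0.    ] F [ 0.1   0.46 -2.12] M [ 0.01 -0.    0.04] op 0.174 78.20144891738892
```

View pics/w4.png

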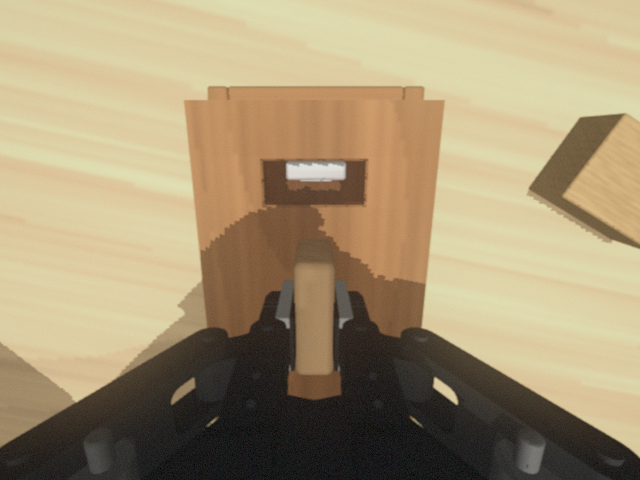

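The wrist view shows the slot's top edge (262,159)–(367,205), with the bar through it at (286..346, 160..181). The far rim corners of the box are at (208,87) and (424,87), and the plate's front edge runs from (185,100) to (444,100).

Run:
```python
from h import *
import json
c={k:np.array(v) for k,v in json.load(open("w4.json")).items()}
S=world([(262,159),(367,159),(367,205.5),(263,206)],.149,c);h,w=.01,.023
s=fit(S,[(h,w),(h,-w),(-h,-w),(-h,w)]);print("slot",s)
P=world([(185,100),(444,100)],.149,c);print("plate edge",P.mean(0),np.linalg.norm(P[0]-P[1]),np.arctan2(*(P[0]-P[1])[[1,0]])-np.pi/2)
F=world([(286,162),(346,161),(345.5,180),(286.5,181)],.086,c);print("bar",F,F.mean(0),np.linalg.norm(F[0]-F[1]),np.linalg.norm(F[0]-F[3]),np.arctan2(*(F[0]-F[1])[[1,0]])-np.pi/2)
B=world([(208,87),(424,87)],.058,c);print("box edge",B.mean(0),np.linalg.norm(B[0]-B[1]),np.arctan2(*(B[0]-B[1])[[1,0]])-np.pi/2)
u=np.array([np.cos(.211),np.sin(.211),0])
print("panel c from slot",np.array(s[:2])-.05*u[:2],"from edge",P.mean(0)-.085*u,"box c from bar",F.mean(0)-.05*u,"from edge",B.mean(0)-.103*u)
```

```text
slot (np.float64(0.5197700844298908), np.float64(-0.18956949790518451), np.float64(0.2150947853624618), array([0.00087884, 0.00063908, 0.00137894, 0.00126676]))
plate edge [ 0.5540764  -0.18206621  0.149     ] 0.11038950301215925 0.21097431224447982
bar [[ 0.52105917 -0.17077486  0.086     ]
 [ 0.52961488 -0.20774103  0.086     ]
 [ 0.51796463 -0.21024052  0.086     ]
 [ 0.50939469 -0.17331403  0.086     ]] [ 0.51950834 -0.19051761  0.086     ] 0.037943346275343744 0.011937649618389128 0.22744249799050875
box edge [ 0.57149327 -0.17940744  0.058     ] 0.14531640200491822 0.21093757722452255
panel c from slot [ 0.47087899 -0.20004139] from edge [ 0.47096153 -0.19986842  0.149     ] box c from bar [ 0.47061724 -0.2009895   0.086     ] from edge [ 0.47077761 -0.20097953  0.058     ]
```

Request:
carry_out([
  {"gripper":0,"slide":[-0.005,-0.027,-0.3],"rotation":[0,0,0]},
  {"gripper":0,"slide":[0,0,-0.3],"rotation":[0,0,0]},
  {"gripper":0,"slide":[0,0,-0.3],"rotation":[0,0,0]},
  {"gripper":0,"slide":[0,0,-0.3],"rotation":[0,0,0]},
  {"gripper":0,"slide":[0,0,-0.3],"rotation":[0,0,0]},
  {"gripper":0,"slide":[0,0,-0.2],"rotation":[0,0,0]},
  {"gripper":0,"slide":[0,0,-0.2],"rotation":[0,0,0]},
  {"gripper":0,"slide":[0,0,-0.1],"rotation":[0,0,0]},
], squeeze=100)

```text
t: 11.63
ee_pos: [0.4695, -0.2006, 0.1491]
ee_rot: [-0.0, 0.994, 0.105, -0.0]
force: [0.6, 0.9, -2.4]
opening: 0.164
finger_force: 101.2
```

Request:
carry_out([
  {"gripper":0,"slide":[0,0,-0.05],"rotation":[0,0,0]},
  {"gripper":0,"slide":[0,0,-0.05],"rotation":[0,0,0]},
  {"gripper":0,"slide":[0,0,-0.05],"rotation":[0,0,0]},
  {"gripper":0,"slide":[0,0,-0.05],"rotation":[0,0,0]},
  {"gripper":0,"slide":[0,0,-0.05],"rotation":[0,0,0]},
  {"gripper":0,"slide":[0,0,0],"rotation":[0,0,0]},
  {"gripper":0,"slide":[0,0,0],"rotation":[0,0,0]},
  {"gripper":0,"slide":[0,0,0],"rotation":[0,0,0]},
])

```text
t: 12.3
ee_pos: [0.4698, -0.201, 0.1404]
ee_rot: [0.0, 0.994, 0.105, 0.0]
force: [-1.8, 0.3, 4.7]
opening: 0.167
finger_force: 102.5
```

```bash
python3 -c "import h;h.st()"
```

```text
12.3 [ 0.4698 -0.201   0.1404] yang -1.3603 [3.000e-04 9.945e-01 1.051e-01 4.000e-04] F [-1.83  0.32  4.71] M [0.28 0.18 0.03] op 0.167 102.49229550361633
```

Request:
carry_out([
  {"gripper":0,"slide":[0,0,-0.025],"rotation":[0,0,0]},
  {"gripper":0,"slide":[0,0,-0.025],"rotation":[0,0,0]},
  {"gripper":0,"slide":[0,0,-0.025],"rotation":[0,0,0]},
  {"gripper":0,"slide":[0,0,-0.025],"rotation":[0,0,0]},
  {"gripper":0,"slide":[0,0,0],"rotation":[0,0,0]},
  {"gripper":0,"slide":[0,0,0],"rotation":[0,0,0]},
  {"gripper":0,"slide":[0,0,0],"rotation":[0,0,0]},
  {"gripper":0,"slide":[0,0,0],"rotation":[0,0,0]},
])

```text
t: 12.97
ee_pos: [0.4698, -0.201, 0.1391]
ee_rot: [0.001, 0.994, 0.105, 0.001]
force: [-12.9, 7.0, 36.3]
opening: 0.168
finger_force: 107.0
```

Request:
carry_out([
  {"gripper":0,"slide":[0,0,0.025],"rotation":[0,0,0]},
  {"gripper":0,"slide":[0,0,0.02],"rotation":[0,0,0]},
  {"gripper":0,"slide":[0,0,0],"rotation":[0,0,0]},
  {"gripper":0,"slide":[0,0,0],"rotation":[0,0,0]},
  {"gripper":0,"slide":[0,0,0],"rotation":[0,0,0]},
  {"gripper":0,"slide":[0,0,0],"rotation":[0,0,0]},
  {"gripper":0,"slide":[0,0,0],"rotation":[0,0,0]},
  {"gripper":0,"slide":[0,0,0],"rotation":[0,0,0]},
])

```text
t: 13.63
ee_pos: [0.4698, -0.201, 0.1391]
ee_rot: [0.0, 0.994, 0.105, 0.0]
force: [-4.3, 3.8, 15.3]
opening: 0.166
finger_force: 104.1
```

Run:
```python
from h import *
from rig import snapshot
import cv2,json
c=get_calibration("wrist");a=snapshot("wrist");cv2.imwrite("pics/w5.png",a);json.dump({k:np.asarray(v).tolist() for k,v in c.items()},open("w5.json","w"))
b=snapshot("scene")[220:350,170:340];cv2.imwrite("pics/s5.png",b)
o=cv2.resize(a,(480,360)); b=cv2.resize(b[:, :],(320,245),interpolation=2); b=cv2.copyMakeBorder(b,0,115,0,0,0)
cv2.imwrite("pics/c5.png",cv2.hconcat([o,b])); st()
```

```text
13.7333 [ 0.4698 -0.201   0.1391] yang -1.3601 [5.000e-04 9.945e-01 1.051e-01 4.000e-04] F [-5.06  2.94 15.43] M [ 0.55  0.82 -0.01] op 0.169 104.06611561775208
```

View pics/c5.png

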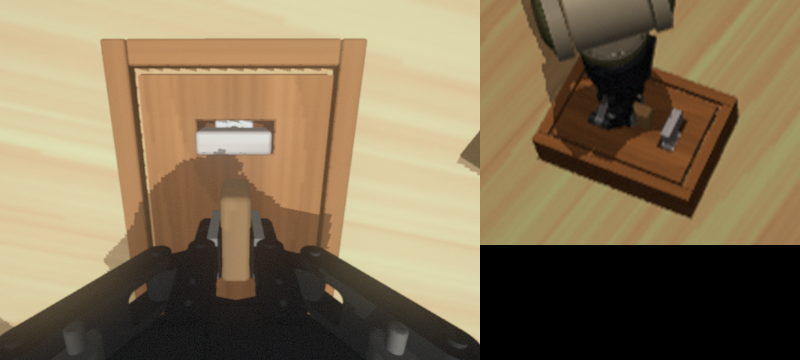

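The picture shows the panel in the recess with the bar up through the slot at about (234,140), and the scene crop shows its top level with the rim. The TCP height of 0.1391 m puts the underside at 0.048 m, which is resting on the ledge. It stayed at that height when I reduced the push from 36 N to 15 N, so the panel is bottomed.

```bash
python3 -c "
from rig import ctrl
print(ctrl.close_job())"
```

```text
the job is handed in; nothing more can be done
None
```

I turned the fastener to within about 0.01 rad of straight across the box and set the brown panel into the recess with the bar through the slot. I handed the job in at about 13.7 s while still holding the panel pressed flush with the rim; the hand-in returned no verdict.

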